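# Fit the keyed tube carousel on the mixer drive

## Robot

A 6-joint arm with a two-finger parallel gripper is mounted at the origin on a cart in front of the work surface, level with it; the furniture and walls round the work are solid. World frame = base frame: x ahead of the robot, y to its left, z up, the work surface at z = 0. Lengths are in m, angles in rad, forces in N, time in s.
With the tool pointing down it reaches from about 0.3 to 0.75 m from the base axis. Payload 8.5 kg.
Tool frame: the origin (TCP) lies midway between the tips of the shut fingers; the grasp point (between the pads) lies 19 mm behind it (ctrl.grasp_offset is the distance from the TCP to the grasp point, in m); y points along the fingers, z is the direction in which the jaws open and shut, and the axes are right-handed (so a half turn about y gives the same grasp; the last joint's range is limited). The gripper opens to 85 mm and grips with 20 to 120 N. Pads are 22 mm wide; open, the fingers measure 114 mm over their backs; the gripper's body (76 mm by 85 mm) begins 54 mm behind the grasp point. The pads swing forward as they close: fully open they stand 13 mm farther back than shut.
Start: joints at [-1.447, 0.381, 1.297, -0, 1.464, -0.215], TCP at [0.183, -0.519, 0.231] pointing down, gripper open.
Joint ranges: [-3.11, 3.11], [-0.89, 2.33], [0.22, 2.48], [-1.42, 4.56], [0.17, 2.85], [-2.88, 2.88]. Speed limits (rad/s): [2.39, 2.39, 3.14, 3.14, 3.14, 3.14].

## Interface

Orientations are given as a unit quaternion [x, y, z, w].
In Python, from rig import ctrl gives the robot as it stands. The module is installed in compiled form; this text tells all that it offers.
- The arm moves only by the shell command python3 -m handwheel 'ROWS' [OPENING]. ROWS is JSON, a list of rows, each a list of 2 entries, a list of its own where there are three numbers: the shift along the tool's x, y, z in m, then the turn, a rotation vector about the tool's x, y, z in degrees. A call has exactly 5 rows; each row is the pose to reach, as a shift and turn from the pose commanded when the call began, along the tool's axes at that moment; what a row does not reach only later rows make up. A row lasts 1/8 s, in which the tool goes at most 62.5 mm and 10.7 degrees, less where a joint would pass 70% of its speed; a pose out of reach is approached as far as the arm can. A call with a gripper value outside its range is refused whole. OPENING is the closure, from 0 (fully open) to 1 (shut), set as the call begins (- or left out, the last holds). The fingers move at their own pace and stop on an object; the grip force is fixed at half the most. Time passes only in rows, so rows that repeat a pose let the fingers close, or fill a call up. It gives the time, the measured TCP pose, the force and the opening at its end, in the units of the state.
- ctrl.get_state(): the state, without advancing time (a new reading comes with each control period).
- ctrl.read_camera(name): name is "scene" or "top" or "wrist"; returns (picture, depth): 384x512x3 uint8, red, green, blue; 384x512 float32, m along the optical axis (not along the pixel's ray), 0 where there is no reading.
- ctrl.camera_info(name): a dict with "camera_matrix" (3x3 intrinsics, pixels), "T" (4x4, takes a point from camera to world coordinates). Camera axes: x right, y up, looking along -z (the intrinsics and any distortion apply to the point x, -y, -z); pixel columns grow to the right and rows downward; lengths in m; the calibration is good to about 2 mm. A picture is of the moment at which its call begins: read the wrist's pose just before it. camera_info takes no time and is no camera call; for the wrist camera it gives the pose at the moment of the call.
- ctrl.job_done(): hands the job in, once; it reports no verdict.
Trained networks look in the newest picture that a camera, given by its name, has taken for a name from the list of things; names that differ only in an ending like _2 or _b are one class to them, and where a whole thing is asked for, a point or a joint stands for the part that bears it (a point fixed in the world has none). Each returns a list of dicts, best first, with "score" (0 to 1); they miss things now and then, are a little off and sometimes report something else, mostly with a low value. They report only what shows in the picture. A call takes as long as a camera call. They do not tell look-alikes from the thing itself.
- ctrl.spot_in(camera, target): "bbox" ([left, top, width, height] in pixels, round what is visible of it).
The state is a dict: "t": time; "joint_positions": joint angles; "qvel": joint speeds; "tau": joint torques, N m; "tool_pos": TCP position; "tcp_rot": TCP orientation; "contact_force": force on the tool from outside, world axes, zero at the start; "moment": the same for the moment, N m; "width": finger opening in m.
Only numpy, scipy, OpenCV 4.12 (cv2) and the standard library are available. Lean on these libraries where they do the work, as an engineer would, in place of code of your own. Each camera call takes 0.05 s, during which the arm holds its last target.

## Task

Lift the blue tube carousel out of the white stand by its grip bar and fit it on the grey mixer drive: turn it so that the key on its axle (under the white mark on the disc) meets the slot in the drive's collar, lower it until the disc sits fully down and flat on the collar, and let go. Leave the yellow platform head parked in the stand.

Things in the scene. Friction and masses are not known exactly. Their poses are not given: they have to be found in the camera images.
- carousel: Blue disc, 80 mm wide, 10 mm thick, with six dark tube wells, a white mark and a black grip bar on top; 0.13 to 0.25 kg, loose. Parked axle down in either hole of the 42 mm high stand, disc resting on it. Origin: centre of the disc's underside, on the axle's axis; z up; key and white mark lie towards -x. When fitted, it coincides with drive_seat and has the drive's axes.
- carousel_grip (a point): Middle of the carousel's grip bar, 33 mm above the disc's underside on the axis. The bar is 40 mm long (along the carousel's x), 16 mm wide (along its y: grip across this) and stands 10 to 44 mm above the disc's underside. Axes as body carousel.
- carousel_key (a point): Middle of the foot of the key on the carousel's axle: 26 mm below the disc's underside, 16 mm from the axis towards -x. The axle is a steel stub of 13 mm radius reaching 34 mm below the disc, its last 9 mm tapering to 6 mm radius. The key is 8 mm wide, runs from the disc down to its pointed foot and stands out to 21 mm from the axis.
- platform: The other head, to be left alone: plain yellow disc with a white mark and an aluminium grip bar, no wells; parked in the other hole of the stand, 120 mm from the carousel; same sizes and axle as the carousel. Origin: centre of the disc's underside.
- drive: Mixer drive, fixed: grey housing 150 x 130 x 34 mm, black front panel towards its -x; on its centre an aluminium collar 37 mm high, 29 mm outer radius, bore 16 mm radius and 37 mm deep. A slot 14 mm wide is cut through the collar's wall, full height, on the -x side; a white mark on the housing leads to it. Origin: underside centre, on the collar's axis; z up.
- drive_seat (a point): Centre of the collar's top face, 71 mm above the drive's underside: the disc's underside comes to rest here. Axes as body drive. If the key misses the slot the carousel stands about 26 mm too high (and tips if let go); within about 10 degrees it goes in.
There are look-alikes about, which are no part of the job. Leave any turquoise look-alike of the carousel alone.

How it is judged:
By the outcome, as a careful person would: the job done as asked, in the order asked, and still so for the second after the job is handed in, with the robot touching nothing.
It also fails if it takes over 37 s, if anything falls off the work surface, if the arm or the gripper's body presses on something with over 40 N, if the wrist force passes 120 N, or if a joint passes its speed limit or range.

## Working session

There is one attempt and no reset: what is moved stays moved. The work goes in short steps, Python scripts to look and compute and a shell command to move; the robot and the scene stay as the last step left them, time stands still between calls to the robot, and variables do not carry over. Pictures are saved under pics/ and viewed, and the job is handed in when it is done.

```bash
mkdir -p pics
cat > h.py <<'E'
import numpy as np, cv2, json
from rig import ctrl
from scipy.spatial.transform import Rotation as R
def snap(cam,fn):
    info=ctrl.camera_info(cam)
    p,d=ctrl.read_camera(cam)
    cv2.imwrite('pics/%s.png'%fn,cv2.cvtColor(p,cv2.COLOR_RGB2BGR))
    np.savez('pics/%s.npz'%fn,p=p,d=d,K=np.array(info['camera_matrix']),T=np.array(info['T']))
    return p,d,info
def load(fn): 
    z=np.load('pics/%s.npz'%fn); return z['p'],z['d'],z['K'],z['T']
def cloud(fn):
    p,d,K,T=load(fn)
    v,u=np.mgrid[0:d.shape[0],0:d.shape[1]]
    x=(u-K[0,2])/K[0,0]*d; y=(v-K[1,2])/K[1,1]*d
    P=np.stack([x,-y,-d,np.ones_like(d)],-1)@T.T
    P=P[...,:3]; P[d==0]=np.nan
    return p,P
E
python3 - <<'E'
from h import *
for c in ['top','scene','wrist']:
    p,d,i=snap(c,c+'0')
    print(c,{k:v for k,v in i.items()}) 
    for t in ['carousel','platform','drive']:
        if c!='wrist': print(t,[(r['bbox'],round(r['score'],2)) for r in ctrl.spot_in(c,t)])
s=ctrl.get_state();print(s)
E
```

```text
top {'camera_matrix': array([[496.63755608,   0.        , 256.78219493],
       [  0.        , 496.63755608, 190.29564998],
       [  0.        ,   0.        ,   1.        ]]), 'T': array([[ 1.09567414e-03,  9.99128212e-01, -4.17326636e-02,
         4.71787687e-01],
       [-9.99824153e-01,  1.87579138e-03,  1.86586368e-02,
         3.11967725e-02],
       [ 1.87206522e-02,  4.17048813e-02,  9.98954574e-01,
         1.23865400e+00],
       [ 0.00000000e+00,  0.00000000e+00,  0.00000000e+00,
         1.00000000e+00]])}
carousel [([156.2, 166.6, 34.8, 38.2], 0.89), ([169.6, 110.6, 31.5, 36.8], 0.84), ([184.7, 227.9, 27.5, 33.5], 0.76)]
platform [([204.2, 174.5, 32.7, 28.6], 0.63)]
drive [([315.4, 155.3, 71.8, 73.0], 0.69)]
scene {'camera_matrix': array([[432.40309225,   0.        , 264.54339968],
       [  0.        , 432.40309225, 194.0709338 ],
       [  0.        ,   0.        ,   1.        ]]), 'T': array([[-0.841109  ,  0.20192881, -0.50175732,  0.0840845 ],
       [-0.54067383, -0.33861664,  0.7700718 ,  0.67819406],
       [-0.01440369,  0.91900137,  0.39399113,  0.4148605 ],
  
[... 789 characters left out ...]
000000e+00,
         1.00000000e+00]])}
{'t': 0.45, 'joint_positions': array([-1.44732682e+00,  3.80658992e-01,  1.29748310e+00, -8.72959926e-06,
        1.46362384e+00, -2.15310691e-01]), 'qvel': array([-0.00024885,  0.00076521, -0.00091492, -0.00073735,  0.00014885,
        0.00094445]), 'tau': array([-1.70095391e-03, -4.47970927e+01, -2.31288582e+01, -1.82178360e-04,
        1.04670162e-03,  1.42624651e-05]), 'tool_pos': array([ 0.18276897, -0.51869034,  0.23126264]), 'tcp_rot': array([-0.11920549,  0.69704778, -0.69692511,  0.11920499]), 'contact_force': array([ 0.18564445,  0.36263042, -0.69856553]), 'moment': array([ 0.01590984, -0.06128074, -0.00858614]), 'width': 0.08528028868153684}
```

View pics/top0.png

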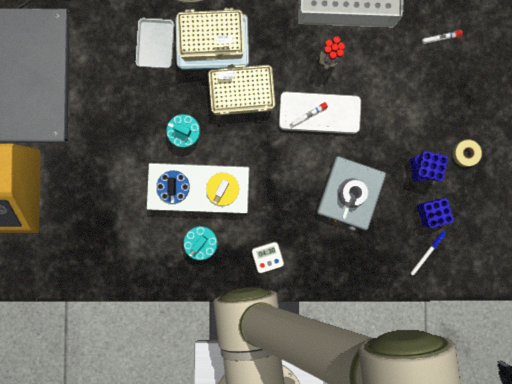

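View pics/scene0.png

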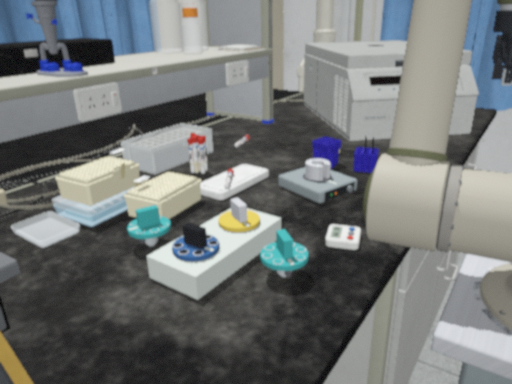

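Run:
```python
import cv2
a=cv2.imread('pics/top0.png')[90:280,130:410]
cv2.imwrite('pics/top0c.png',cv2.resize(a,(784,532),interpolation=cv2.INTER_CUBIC))
```

```text
(no output)
```

View pics/top0c.png

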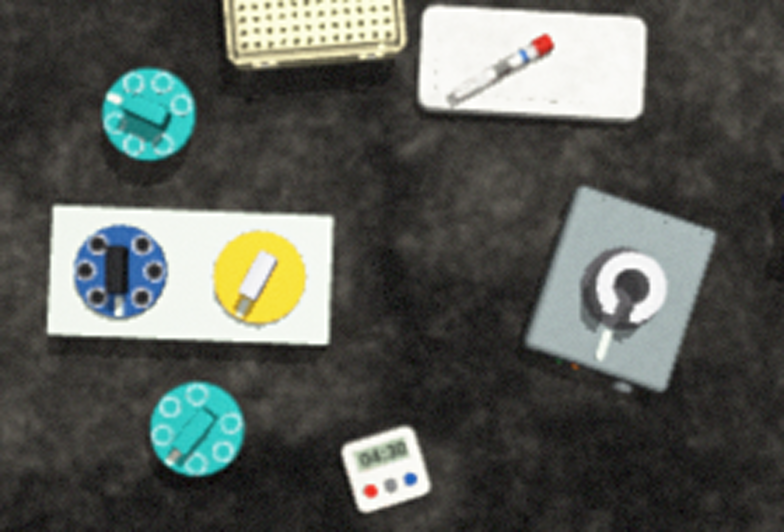

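Run:
```python
from h import *
p,P=cloud('top0'); _,d,K,T=load('top0')
hsv=cv2.cvtColor(p,cv2.COLOR_RGB2HSV)
def ray(u,v,z):
    r=T[:3,:3]@np.array([(u-K[0,2])/K[0,0],-(v-K[1,2])/K[1,1],-1]); o=T[:3,3]
    return o+r*(z-o[2])/r[2]
m=(hsv[...,0]>100)&(hsv[...,0]<125)&(hsv[...,1]>120)
m[:, :150]=0; m[:,200:]=0; m[:165]=0; m[215:]=0
ys,xs=np.nonzero(m); print('blue n',len(xs),'med z',np.nanmedian(P[m],0))
(c,r)=cv2.minEnclosingCircle(np.stack([xs,ys],1).astype(np.float32)); print(c,r,ray(*c,0.052), 2*r*1.19/K[0,0])
# bar top
b=(P[...,2]>0.072)&(np.arange(384)[:,None]>165)&(np.arange(384)[:,None]<215)&(np.arange(512)>150)&(np.arange(512)<198)
print('bar',b.sum(),np.nanmean(P[b],0),cv2.minAreaRect(P[b][:,:2].astype(np.float32)*1000))
ys,xs=np.nonzero(b);print(xs.mean(),ys.mean(), ray(xs.mean(),ys.mean(),0.086))
# white mark
w=(hsv[...,1]<60)&(hsv[...,2]>150)
for (x0,x1,y0,y1,z) in [(160,185,190,204,.052),(330,352,202,222,.034)]:
    mm=np.zeros_like(w);mm[y0:y1,x0:x1]=w[y0:y1,x0:x1]
    print(p[y0:y1,x0:x1].max(-1))
    ys,xs=np.nonzero(mm);print(len(xs),xs.mean(),ys.mean(),ray(xs.mean(),ys.mean(),z))
# drive
reg=np.zeros_like(w);reg[150:235,310:390]=1
ct=reg&(P[...,2]>0.062)&(P[...,2]<0.085)
print('collar',ct.sum(),np.nanmedian(P[ct],0)); ys,xs=np.nonzero(ct)
(c,r)=cv2.minEnclosingCircle(np.stack([xs,ys],1).astype(np.float32));print(c,r,ray(*c,.071),r*1.17/K[0,0])
hs=reg&(P[...,2]>0.022)&(P[...,2]<0.085)
print('housing',hs.sum(),cv2.minAreaRect(P[hs][:,:2].astype(np.float32)*1000),np.nanmedian(P[hs&~ct],0))
st=(P[...,2]>0.03)&(np.arange(384)[:,None]>155)&(np.arange(384)[:,None]<220)&(np.arange(512)>140)&(np.arange(512)<255)
print('stand',cv2.minAreaRect(P[st][:,:2].astype(np.float32)*1000))
```

```text
blue n 356 med z [0.53177298 0.20419564 0.05217293]
(172.5, 186.25) 16.211591720581055 [0.53064197 0.21009946 0.052     ] 0.0776896306431153
bar 133 [0.5298133  0.20999992 0.08453818] ((529.796875, 210.4662322998047), (37.75830841064453, 15.620595932006836), 0.6299864053726196)
170.42105263157896 185.90977443609023 [0.52973505 0.20978173 0.086     ]
[[174 175 174 171 167 173 172 106  45  40  50  45  49  38  27  62 151 173
  171 174 176 175 178 162 203]
 [174 171 171 170 175 174 171 108  46  35  46  52  54  33  23  62 149 171
  172 171 173 172 179 178 175]
 [167 171 180 171 178 183 185 115  54  42  52  49  50  36  22  68 147 170
  181 182 184 182 184 176 174]
 [174 185 194 158 137 172 197 130  55  44  48  41  48  34  25  65 154 188
  199 190 186 172 184 186 180]
 [182 214 158  86  59  78 127 104  71  51  51  54  57  47  52  97 162 202
  170 103  77  73 130 198 189]
 [189 194 121  52  39  43  57  95 105  96  90 100 106  99 100 154 180 196
  125  59  42  42  76 178 185]
 [177 167 103  52  41  45  57 115 119 112 109 137 149 133 122 164 184 170
  101  48  44  40  73 181 185]
 [159 161 114
[... 2453 characters left out ...]

  180 181 181 181]
 [ 40  32  40  43  99 110  74  61  81 109 129 140 154 166 171 176 177 182
  184 183 178 179]
 [ 32  40  37  41  74 116  87  48  46  59  73  86 115 129 138 154 163 169
  176 176 179 175]]
301 340.0033222591362 212.156146179402 [ 0.46929741 -0.19373508  0.034     ]
collar 326 [ 0.51925359 -0.22525391  0.06965372]
(354.36328125, 192.7109375) 12.815979957580566 [ 0.51529137 -0.22112584  0.071     ] 0.030192433832165407
housing 3272 ((512.5374755859375, -220.79913330078125), (130.58152770996094, 158.66046142578125), 70.84526824951172) [ 0.51349306 -0.21858328  0.03301314]
stand ((527.3602294921875, 152.26321411132812), (240.4093017578125, 110.1689224243164), 87.93663024902344)
```

The three discs on top like the carousel are the blue one at (173,187) and turquoise ones at (183,130) and (201,243); the yellow platform is at (222,189). I choose the blue one in the white stand: dark wells, black bar, white mark towards the robot (-x) at about (172,200). The drive's collar is at (353,192), and its mark runs down-left through (345,212).

```bash
cat >> h.py <<'E'
def go(x,y,z,yaw,flip=False):
    """shift(mm)/turn in tool axes to reach TCP x,y,z with tool x axis at yaw (deg), tool y down"""
    s=ctrl.get_state(); Rc=R.from_quat(s['tcp_rot'])
    c,sn=np.cos(np.radians(yaw)),np.sin(np.radians(yaw))
    f=-1 if flip else 1
    X=f*np.array([c,sn,0]);Y=np.array([0,0,-1.]);Z=np.cross(X,Y)
    Rt=R.from_matrix(np.stack([X,Y,Z],1))
    print('t',round(s['t'],2),'pos',s['tool_pos'].round(4),'toolx',Rc.as_matrix()[:,0].round(3),'tooly',Rc.as_matrix()[:,1].round(4),'F',s['contact_force'].round(1),'w',round(s['width'],4),'q',s['joint_positions'].round(2))
    print('shift',Rc.inv().apply(np.array([x,y,z])-s['tool_pos']).round(4),'turn',np.degrees((Rc.inv()*Rt).as_rotvec()).round(2))
E
python3 - <<'E'
from h import *
go(.53,.21,.17,0); go(.53,.21,.17,0,True)
img=cv2.imread('pics/top0.png')
cv2.imwrite('pics/crop_car.png',cv2.resize(img[160:215,140:250],(800,400),interpolation=cv2.INTER_CUBIC))
p,P=cloud('top0'); _,d,K,T=load('top0')
def ray(u,v,z):
    r=T[:3,:3]@np.array([(u-K[0,2])/K[0,0],-(v-K[1,2])/K[1,1],-1]); o=T[:3,3]
    return o+r*(z-o[2])/r[2]
a=ray(346.7,208,.034);b=ray(344,217,.034);print(a,b,'drive yaw',np.degrees(np.arctan2(*(a-b)[[1,0]])))
for z in(.034,):print(np.degrees(np.arctan2(*(np.array([.5153,-.2211,0])-ray(345,213,.034))[[1,0]])))
E
```

```text
t 0.45 pos [ 0.1828 -0.5187  0.2313] toolx [-0.943 -0.332 -0.   ] tooly [-0.e+00  2.e-04 -1.e+00] F [ 0.2  0.4 -0.7] w 0.0853 q [-1.45  0.38  1.3  -0.    1.46 -0.22]
shift [-0.5697  0.0614 -0.5719] turn [ 0.0000e+00 -1.6059e+02 -1.0000e-02]
t 0.45 pos [ 0.1828 -0.5187  0.2313] toolx [-0.943 -0.332 -0.   ] tooly [-0.e+00  2.e-04 -1.e+00] F [ 0.2  0.4 -0.7] w 0.0853 q [-1.45  0.38  1.3  -0.    1.46 -0.22]
shift [-0.5697  0.0614 -0.5719] turn [1.000e-02 1.941e+01 0.000e+00]
[ 0.47941598 -0.21014056  0.034     ] [ 0.45754499 -0.20341246  0.034     ] drive yaw -17.09928581641509
-17.54324667981398
```

View pics/crop_car.png

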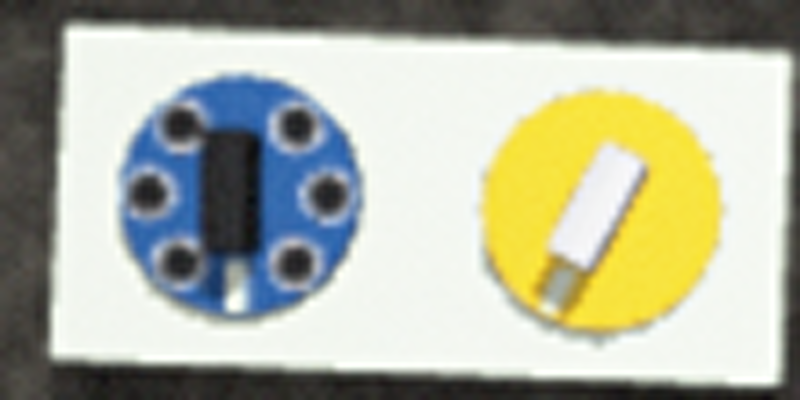

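The crop shows the blue disc at top pixel (173,187), with dark wells, a black bar and the white mark straight below the bar. That is the carousel, and its yaw is about 0.

```bash
python3 -m handwheel '[[[-0.03,0,-0.03],[0,5,0]],[[-0.07,0,-0.07],[0,12,0]],[[-0.11,0,-0.11],[0,19.4,0]],[[-0.15,0,-0.15],[0,19.4,0]],[[-0.19,0,-0.19],[0,19.4,0]]]' 0.3; python3 -c "
from h import *
go(.53,.21,.17,0,True)"
```

```text
t: 1.08
tool_pos: [0.2993, -0.2747, 0.2315]
tcp_rot: [-0.0, -0.707, 0.707, -0.0]
contact_force: [1.8, -0.3, 0.1]
width: 0.0593
t 1.07 pos [ 0.2993 -0.2747  0.2315] toolx [-1.  0. -0.] tooly [ 4.e-04 -5.e-04 -1.e+00] F [ 1.8 -0.3  0.1] w 0.0593 q [-1.04  0.13  1.66  0.    1.36  0.53]
shift [-0.2305  0.0614 -0.4848] turn [-0.03 -0.02 -0.02]
```

```bash
python3 -m handwheel '[[[-0.025,0,-0.05],[0,0,0]],[[-0.05,0.005,-0.1],[0,0,0]],[[-0.075,0.01,-0.15],[0,0,0]],[[-0.1,0.015,-0.2],[0,0,0]],[[-0.125,0.02,-0.25],[0,0,0]]]'; python3 -c "
from h import *
go(.53,.21,.17,0,True)"
```

```text
t: 1.7
tool_pos: [0.4244, -0.0246, 0.2115]
tcp_rot: [-0.0, -0.707, 0.707, -0.0]
contact_force: [0.4, -1.2, -0.0]
width: 0.0598
t 1.7 pos [ 0.4244 -0.0246  0.2115] toolx [-1.    -0.    -0.001] tooly [ 9.e-04 -4.e-04 -1.e+00] F [ 0.4 -1.2 -0. ] w 0.0598 q [-0.34  0.18  1.65 -0.    1.31  1.23]
shift [-0.1056  0.0415 -0.2346] turn [-0.02  0.01 -0.05]
```

```bash
python3 -m handwheel '[[[-0.025,0,-0.05],[0,0,0]],[[-0.05,0.01,-0.1],[0,0,0]],[[-0.075,0.02,-0.15],[0,0,0]],[[-0.1,0.03,-0.2],[0,0,0]],[[-0.1055,0.04,-0.235],[0,0,0]]]'; python3 -c "
from h import *
go(.53,.21,.06,0,True)
snap('wrist','w1'); snap('top','t1')
for t in ['carousel']: print([(r['bbox'],round(r['score'],2)) for r in ctrl.spot_in('wrist',t)])
"
```

```text
t: 2.33
tool_pos: [0.5301, 0.2108, 0.1706]
tcp_rot: [-0.0, 0.707, -0.707, 0.001]
contact_force: [0.2, -0.4, -0.2]
width: 0.0597
t 2.33 pos [0.5301 0.2108 0.1706] toolx [-1.    -0.001 -0.   ] tooly [ 3.e-04  1.e-04 -1.e+00] F [ 0.2 -0.4 -0.2] w 0.0597 q [0.17 0.47 1.34 0.   1.34 1.74]
shift [1.000e-04 1.106e-01 8.000e-04] turn [ 0.01  0.08 -0.01]
[([242.0, 0.0, 107.7, 58.6], 0.86), ([214.9, 136.4, 97.4, 93.0], 0.84), ([285.6, 278.1, 55.6, 85.4], 0.82)]
```

View pics/w1.png

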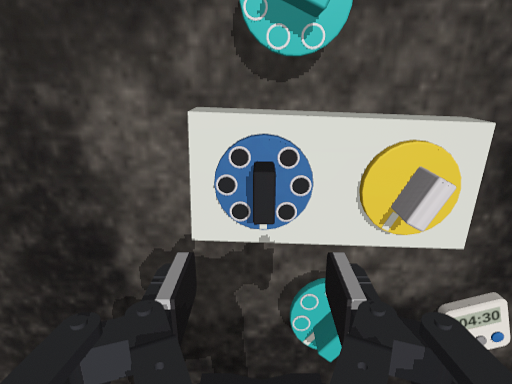

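The wrist view shows the blue carousel at (264,183), its bar vertical, and the white mark at (264,230) towards the robot. The fingers straddle it.

```bash
python3 -c "
from h import *
p,P=cloud('w1');_,d,K,T=load('w1')
hsv=cv2.cvtColor(p,cv2.COLOR_RGB2HSV)
def ray(u,v,z):
    r=T[:3,:3]@np.array([(u-K[0,2])/K[0,0],-(v-K[1,2])/K[1,1],-1]); o=T[:3,3]
    return o+r*(z-o[2])/r[2]
m=(hsv[...,0]>100)&(hsv[...,0]<125)&(hsv[...,1]>120); m[:120]=0;m[235:]=0;m[:,:200]=0;m[:,330:]=0
print('disc z',np.nanmedian(P[m][:,2]))
ys,xs=np.nonzero(m);Q=np.array([ray(u,v,.052)[:2] for u,v in zip(xs,ys)],np.float32)
c,r=cv2.minEnclosingCircle(Q);print(c,r)
b=(P[...,2]>.08)&(P[...,2]<.095);b[:150]=0;b[235:]=0;b[:,:245]=0;b[:,285:]=0
rc=cv2.minAreaRect(P[b][:,:2].astype(np.float32)*1000);print('bar',rc,np.nanmedian(P[b][:,2]))
# long edge fit
v,u=np.nonzero(b); xy=P[b][:,:2]; print(np.degrees(np.arctan(np.polyfit(xy[:,0],xy[:,1],1)[0])))
print(ray(264,230,.052))
"
```

```text
disc z 0.05207581582965792
(0.5331247448921204, 0.20856289565563202) 0.03966576233506203
bar ((533.0806274414062, 207.8236541748047), (15.70427131652832, 39.44769287109375), 89.75404357910156) 0.085937431179828
-0.5749472113901846
[0.4924638  0.20733726 0.052     ]
```

```bash
python3 -m handwheel '[[[-0.002,0.025,0.002],[0,0,0]],[[-0.002,0.055,0.002],[0,0,0]],[[-0.002,0.085,0.002],[0,0,0]],[[-0.002,0.105,0.002],[0,0,0]],[[-0.002,0.111,0.002],[0,0,0]]]'; python3 -c "
from h import *
go(.532,.2085,.06,0,True)"
```

```text
t: 3.1
tool_pos: [0.531, 0.2056, 0.0599]
tcp_rot: [0.0, -0.707, 0.707, 0.001]
contact_force: [1.1, -0.3, 1.2]
width: 0.0599
t 3.1 pos [0.531  0.2056 0.0599] toolx [-1.     0.001  0.001] tooly [-1.3e-03 -4.0e-04 -1.0e+00] F [ 1.1 -0.3  1.2] w 0.0599 q [ 0.16  0.59  1.48 -0.    1.07  1.73]
shift [-0.001  -0.0001 -0.0029] turn [-0.02 -0.05  0.07]
```

```bash
python3 -m handwheel '[[[0,0,0],[0,0,0]],[[0,0,0],[0,0,0]],[[0,0,0],[0,0,0]],[[0,0,0],[0,0,0]],[[0,0,0],[0,0,0]]]' 1; python3 -c "
from h import *
go(.532,.2085,.16,0,True)"
```

```text
t: 3.72
tool_pos: [0.5318, 0.2068, 0.0615]
tcp_rot: [0.001, 0.707, -0.707, 0.001]
contact_force: [-0.4, -0.2, 6.7]
width: 0.0149
t 3.73 pos [0.5318 0.2068 0.0615] toolx [-1.    -0.    -0.002] tooly [ 2.2e-03  3.0e-04 -1.0e+00] F [-0.4 -0.2  6.7] w 0.0149 q [ 0.16  0.59  1.48 -0.    1.07  1.73]
shift [-0.0004 -0.0985 -0.0018] turn [ 0.02  0.02 -0.13]
```

```bash
python3 -m handwheel '[[[0,-0.01,0],[0,0,0]],[[0,-0.03,0],[0,0,0]],[[0,-0.055,0],[0,0,0]],[[0,-0.085,0],[0,0,0]],[[0,-0.115,0],[0,0,0]]]'; python3 -c "
from h import *
go(.515,-.222,.17,-17.5,True)
snap('wrist','w2')"
```

```text
t: 4.35
tool_pos: [0.5309, 0.2067, 0.1766]
tcp_rot: [0.0, -0.707, 0.707, 0.0]
contact_force: [0.1, 0.3, -2.0]
width: 0.015
t 4.35 pos [0.5309 0.2067 0.1766] toolx [-1. -0.  0.] tooly [-4.e-04 -1.e-04 -1.e+00] F [ 0.1  0.3 -2. ] w 0.015 q [ 0.16  0.46  1.33 -0.    1.35  1.73]
shift [0.0161 0.0067 0.4287] turn [-1.000e-02  1.752e+01  2.000e-02]
```

View pics/w2.png

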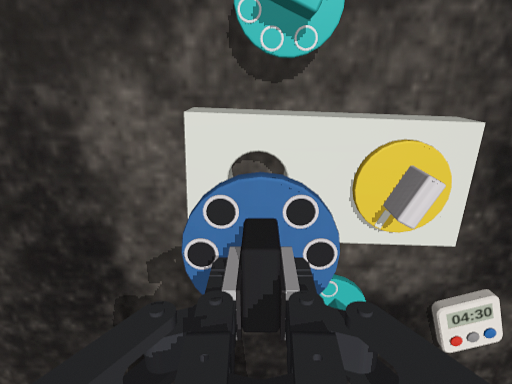

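The carousel hangs straight in the gripper at (261,235), clear of the stand, and the platform is undisturbed at (402,188). Next I move partway to the drive, turning on the way, and look at the collar before covering it.

```bash
python3 -m handwheel '[[[0,0,0.03],[0,3,0]],[[0.005,0,0.085],[0,8,0]],[[0.01,0,0.145],[0,13,0]],[[0.02,0,0.205],[0,17.5,0]],[[0.03,0,0.25],[0,17.5,0]]]'; python3 -c "
from h import *
go(.515,-.222,.17,-17.5,True)"
```

```text
t: 5.03
tool_pos: [0.5005, -0.0454, 0.1751]
tcp_rot: [-0.108, -0.699, 0.699, 0.108]
contact_force: [0.6, 0.4, -2.1]
width: 0.0144
t 5.03 pos [ 0.5005 -0.0454  0.1751] toolx [-0.953  0.302  0.   ] tooly [-4.e-04 -1.e-04 -1.e+00] F [ 0.6  0.4 -2.1] w 0.0144 q [-0.33  0.35  1.52 -0.    1.27  1.55]
shift [-0.0672  0.0051  0.1639] turn [-0.01 -0.09  0.02]
```

```bash
python3 -m handwheel '[[[0,0,0],[0,0,0]],[[0,0,0.015],[0,0,0]],[[0,0,0.02],[0,0,0]],[[0,0,0.02],[0,0,0]],[[0,0,0.02],[0,0,0]]]'; python3 -c "
from h import *
go(.515,-.222,.17,-17.5,True)
snap('wrist','w3');snap('top','t3')"
```

```text
t: 5.65
tool_pos: [0.4954, -0.0619, 0.1753]
tcp_rot: [0.107, 0.699, -0.699, -0.107]
contact_force: [0.1, -0.0, -2.3]
width: 0.015
t 5.65 pos [ 0.4954 -0.0619  0.1753] toolx [-0.954  0.3    0.   ] tooly [-0.e+00  1.e-04 -1.e+00] F [ 0.1 -0.  -2.3] w 0.015 q [-0.36  0.34  1.53  0.    1.27  1.51]
shift [-0.0667  0.0053  0.1469] turn [0.01 0.06 0.  ]
```

View pics/w3.png

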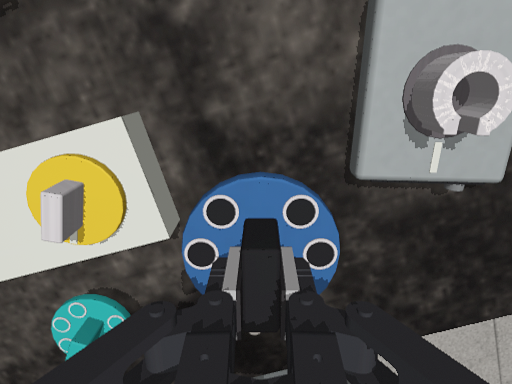

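View pics/t3.png

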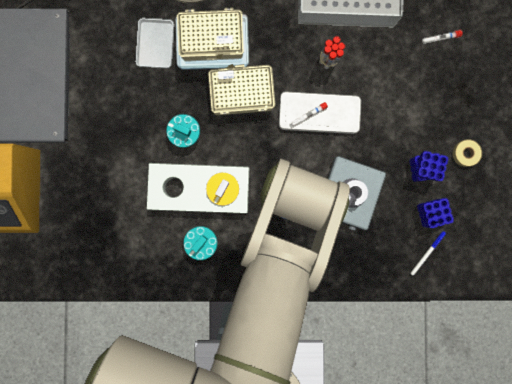

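The wrist view shows the collar at about (470,92), its slot at (467,127), the housing mark at (436,157), and the carousel at (261,235). The top view shows the stand's left hole empty and the platform in place.

```bash
python3 -c "
from h import *
from scipy.optimize import least_squares
p,P=cloud('w3');_,d,K,T=load('w3')
hsv=cv2.cvtColor(p,cv2.COLOR_RGB2HSV)
def ray(u,v,z):
    r=T[:3,:3]@np.array([(u-K[0,2])/K[0,0],-(v-K[1,2])/K[1,1],-1]); o=T[:3,3]
    return o+r*(z-o[2])/r[2]
m=(P[...,2]>.066)&(P[...,2]<.078);m[:, :395]=0;m[145:]=0
X=P[m];print('collar',m.sum(),X.mean(0),X.min(0),X.max(0))
# outer radius fit: circle minimising area of outside + centroid; robust: edge points
def cost(c):
    r=np.hypot(X[:,0]-c[0],X[:,1]-c[1]); return np.r_[np.maximum(r-.029,0),np.maximum(.016-r,0)]
s=least_squares(cost,X[:,:2].mean(0),loss='linear');c=s.x;print('centre',c,s.cost)
a=np.degrees(np.arctan2(X[:,1]-c[1],X[:,0]-c[0]));h,e=np.histogram(a%360,72,(0,360));print('low bins',[(e[i],h[i]) for i in range(72) if h[i]<12])
w=(hsv[...,1]<40)&(hsv[...,2]>215);w[:138]=0;w[178:]=0;w[:,:420]=0;w[:,450:]=0
v,u=np.nonzero(w);Q=np.array([ray(a,b,.034)[:2] for a,b in zip(u,v)]);print(len(u),Q.mean(0))
l=cv2.fitLine(Q.astype(np.float32),cv2.DIST_L2,0,0.0001,.0001).ravel();print('mark line',np.degrees(np.arctan2(l[1],l[0])),'from centre',np.degrees(np.arctan2(*(c-Q.mean(0))[[1,0]])))
# housing
hs=(P[...,2]>.028)&(P[...,2]<.04);hs[:,:350]=0
e=[]
for v in range(20,165,5):
    us=np.nonzero(hs[v])[0]; e.append(P[v,us[0]+1,:2])
l=cv2.fitLine(np.array(e,np.float32),cv2.DIST_HUBER,0,.001,.001).ravel();print('housing left edge yaw',np.degrees(np.arctan2(l[1],l[0])))
# disc
m=(hsv[...,0]>100)&(hsv[...,0]<125)&(hsv[...,1]>120);m[:165]=0;m[300:]=0;m[:,:170]=0;m[:,350:]=0
X=P[m];k=np.isfinite(X[:,2])&(abs(X[:,2]-np.nanmedian(X[:,2]))<.006);X=X[k]
pl=np.linalg.lstsq(np.c_[X[:,:2]-X[:,:2].mean(0),np.ones(len(X))],X[:,2],rcond=None)[0];print('disc plane slope deg',np.degrees(pl[:2]),'z',pl[2])
q=X[:,:2]
hull=cv2.convexHull(q.astype(np.float32)).reshape(-1,2)
# keep the front arc
s=ctrl.get_state()['tool_pos']
s2=least_squares(lambda c:np.hypot(hull[:,0]-c[0],hull[:,1]-c[1])-.04,s[:2],loss='soft_l1',f_scale=.001);print('disc centre',s2.x,'tcp',s,'resid',(np.hypot(*(hull-s2.x).T)-.04).round(4))
"
```

```text
collar 4014 [ 0.52210626 -0.22438453  0.07081868] [ 0.4889937  -0.25149481  0.06600549] [ 0.54842576 -0.19626756  0.07351465]
centre [ 0.51885196 -0.22496822] 3.46014267363409e-05
low bins [(np.float64(145.0), np.int64(4)), (np.float64(150.0), np.int64(0)), (np.float64(155.0), np.int64(0)), (np.float64(160.0), np.int64(0)), (np.float64(165.0), np.int64(0)), (np.float64(170.0), np.int64(0))]
185 [ 0.46943326 -0.20924079]
mark line -19.203812 from centre -17.65359641291645
housing left edge yaw 0.0
disc plane slope deg [-0.88631236  0.19946379] z 0.1656493254495839
disc centre [ 0.49620972 -0.06237601] tcp [ 0.49536963 -0.06197761  0.17532945] resid [ 0.0002 -0.0001 -0.0001 -0.0001 -0.0001 -0.0002 -0.0002 -0.0002 -0.0001
 -0.0001 -0.0004 -0.0002 -0.0003 -0.0005 -0.0003 -0.0007 -0.0007 -0.0005
 -0.0004 -0.0005 -0.0007 -0.0008 -0.0005 -0.0003  0.     -0.0007 -0.0006
 -0.0006 -0.0005 -0.0003 -0.0004 -0.0004 -0.0003 -0.0002 -0.0002 -0.0002
 -0.0002 -0.0001  0.      0.      0.      0.0001  0.      0.0001  0.0002
  0.0001 -0.      0.0003 -0.    ]
```

```bash
python3 -c "
from h import *
from scipy.optimize import least_squares
p,P=cloud('w3')
m=(P[...,2]>.0695)&(P[...,2]<.073);m[:, :395]=0;m[145:]=0
X=P[m]
print(np.percentile(X[:,2],[5,50,95]))
hull=cv2.convexHull(X[:,:2].astype(np.float32)).reshape(-1,2)
s=least_squares(lambda c:np.hypot(hull[:,0]-c[0],hull[:,1]-c[1])-c[2],[.519,-.225,.029],loss='soft_l1',f_scale=.0007);print(s.x)
s=least_squares(lambda c:np.hypot(hull[:,0]-c[0],hull[:,1]-c[1])-.029,[.519,-.225],loss='soft_l1',f_scale=.0007);print(s.x)
c=s.x
r=np.hypot(*(X[:,:2]-c).T)
for lo,hi in((.018,.022),(.022,.026),(.026,.029)):
  a=np.degrees(np.arctan2(X[:,1]-c[1],X[:,0]-c[0]))[(r>lo)&(r<hi)]%360; a=np.sort(a); g=np.diff(a); i=g.argmax(); print(lo,a[i],a[i+1],(a[i]+a[i+1])/2-180,g[i])
go(c[0]-.0008,c[1]+.0004,.175,-18.3,True)
"
```

```text
[0.06998681 0.07114979 0.07228198]
[ 0.5190302  -0.22531785  0.0292449 ]
[ 0.51921564 -0.22521716]
0.018 140.67776410544303 180.8081296046253 -19.257053144965823 40.13036549918226
0.022 145.59491753460887 177.35866796644157 -18.52320724947478 31.763750431832705
0.026 248.08538499751614 282.50200275437203 85.29369387594409 34.416617756855885
t 5.75 pos [ 0.4954 -0.062   0.1753] toolx [-0.954  0.3   -0.   ] tooly [ 0.e+00  1.e-04 -1.e+00] F [-0.2 -0.  -3.3] w 0.0145 q [-0.36  0.34  1.53  0.    1.27  1.51]
shift [-0.0708  0.0003  0.1484] turn [ 0.    0.85 -0.  ]
```

```bash
python3 -m handwheel '[[[-0.014,0,0.03],[0,0.5,0]],[[-0.035,0,0.075],[0,1,0]],[[-0.056,0,0.12],[0,1,0]],[[-0.0685,0,0.145],[0,1,0]],[[-0.07,0,0.148],[0,1,0]]]'; python3 -c "
from h import *
go(.518,-.2246,.125,-18.6,True)
snap('wrist','w4')
snap('scene','s4')"
```

```text
t: 6.38
tool_pos: [0.5177, -0.2259, 0.1749]
tcp_rot: [0.114, 0.698, -0.698, -0.114]
contact_force: [0.2, 0.4, -2.6]
width: 0.0149
t 6.38 pos [ 0.5177 -0.2259  0.1749] toolx [-0.948  0.319  0.   ] tooly [-2.e-04  1.e-04 -1.e+00] F [ 0.2  0.4 -2.6] w 0.0149 q [-0.62  0.45  1.35 -0.    1.34  1.27]
shift [ 0.0001  0.0499 -0.0014] turn [0.   0.01 0.01]
```

View pics/s4.png

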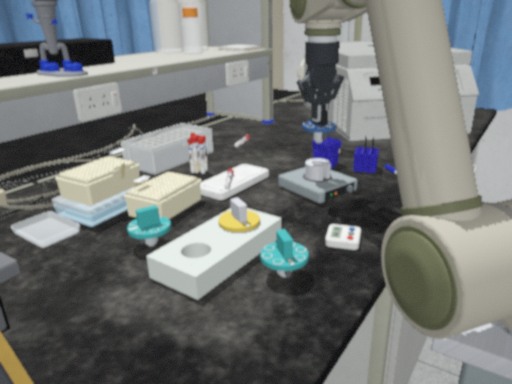

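View pics/w4.png

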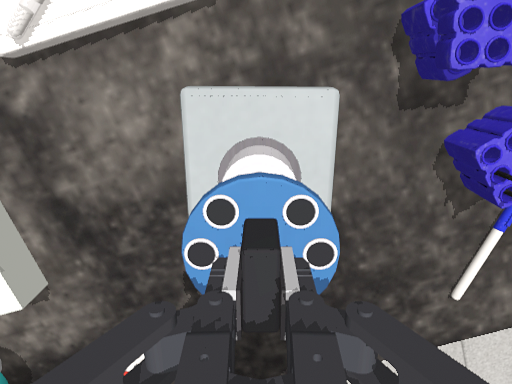

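The housing sides (185 to 335 px) run parallel to the image and the collar is centred under the disc at about (260,160), so yaw and position look right. Now I lower.

```bash
python3 -m handwheel '[[[0,0.02,-0.001],[0,0,0]],[[0,0.04,-0.001],[0,0,0]],[[0,0.05,-0.001],[0,0,0]],[[0,0.057,-0.001],[0,0,0]],[[0,0.063,-0.001],[0,0,0]]]'; python3 -c "
from h import *
go(.518,-.2246,.0905,-18.6,True)"
```

```text
t: 7.1
tool_pos: [0.5181, -0.2235, 0.1125]
tcp_rot: [-0.114, -0.698, 0.698, 0.113]
contact_force: [-0.4, 0.4, -1.9]
width: 0.0149
t 7.1 pos [ 0.5181 -0.2235  0.1125] toolx [-0.949  0.317 -0.001] tooly [ 7.e-04 -4.e-04 -1.e+00] F [-0.4  0.4 -1.9] w 0.0149 q [-0.62  0.52  1.44  0.    1.19  1.28]
shift [-0.0002  0.022   0.0011] turn [-0.01  0.13 -0.05]
```

```bash
python3 -m handwheel '[[[0,0.005,0],[0,0,0]],[[0,0.009,0],[0,0,0]],[[0,0.013,0],[0,0,0]],[[0,0.016,0],[0,0,0]],[[0,0.019,0],[0,0,0]]]'; python3 -c "
from h import *
go(.518,-.2246,.0905,-18.6,True)"
```

```text
t: 7.72
tool_pos: [0.5179, -0.2237, 0.0932]
tcp_rot: [-0.114, -0.698, 0.698, 0.114]
contact_force: [-0.2, -1.0, -2.2]
width: 0.0151
t 7.72 pos [ 0.5179 -0.2237  0.0932] toolx [-0.948  0.317 -0.   ] tooly [ 1.e-04 -1.e-04 -1.e+00] F [-0.2 -1.  -2.2] w 0.0151 q [-0.62  0.54  1.46 -0.    1.14  1.28]
shift [-0.0004  0.0027  0.0008] turn [-0.    0.11 -0.01]
```

```bash
python3 -m handwheel '[[[0,0.001,0],[0,0,0]],[[0,0.002,0],[0,0,0]],[[0,0.003,0],[0,0,0]],[[0,0.003,0],[0,0,0]],[[0,0.003,0],[0,0,0]]]'; python3 -c "
from h import *
go(.518,-.2246,.0905,-18.6,True)
snap('wrist','w5'); snap('scene','s5')
p,P=cloud('w5'); hsv=cv2.cvtColor(p,cv2.COLOR_RGB2HSV)
m=(hsv[...,0]>100)&(hsv[...,0]<125)&(hsv[...,1]>120);m[:165]=0;m[300:]=0;m[:,:170]=0;m[:,350:]=0
X=P[m];X=X[abs(X[:,2]-np.nanmedian(X[:,2]))<.006]
pl=np.linalg.lstsq(np.c_[X[:,:2]-X[:,:2].mean(0),np.ones(len(X))],X[:,2],rcond=None)[0];print('disc top plane slope deg',np.degrees(pl[:2]),'z',pl[2])
"
```

```text
t: 8.35
tool_pos: [0.5179, -0.2237, 0.0905]
tcp_rot: [-0.114, -0.698, 0.698, 0.113]
contact_force: [-2.1, 0.2, 1.2]
width: 0.0151
t 8.35 pos [ 0.5179 -0.2237  0.0905] toolx [-0.948  0.317 -0.   ] tooly [ 2.e-04 -2.e-04 -1.e+00] F [-2.1  0.2  1.2] w 0.0151 q [-0.62  0.54  1.47 -0.    1.13  1.28]
shift [-0.0004  0.      0.0009] turn [-0.01  0.12 -0.01]
disc top plane slope deg [-0.82593537  0.16642477] z 0.08093147530597955
```

Disc top is at z = 0.081, which is the seated height (71 + 10 mm), with light contact. I now release, with only a partial opening at first.

```bash
python3 -m handwheel '[[[0,0.0005,0],[0,0,0]],[[0,0.0005,0],[0,0,0]],[[0,0.0005,0],[0,0,0]],[[0,0.0005,0],[0,0,0]],[[0,0.0005,0],[0,0,0]]]' 0.5; python3 -m handwheel '[[[0,-0.01,0],[0,0,0]],[[0,-0.03,0],[0,0,0]],[[0,-0.06,0],[0,0,0]],[[0,-0.09,0],[0,0,0]],[[0,-0.12,0],[0,0,0]]]'; python3 -c "
from h import *
go(.518,-.2246,.0905,-18.6,True)
snap('wrist','w6'); snap('scene','s6')
p,P=cloud('w6'); _,d,K,T=load('w6'); hsv=cv2.cvtColor(p,cv2.COLOR_RGB2HSV)
m=(hsv[...,0]>100)&(hsv[...,0]<118)&(hsv[...,1]>120)&(P[...,2]>.06)&(P[...,2]<.12);
X=P[m];X=X[abs(X[:,2]-np.nanmedian(X[:,2]))<.006]
pl=np.linalg.lstsq(np.c_[X[:,:2]-X[:,:2].mean(0),np.ones(len(X))],X[:,2],rcond=None)[0];print('disc top plane slope deg',np.degrees(pl[:2]),'z',pl[2],X[:,:2].mean(0),cv2.minEnclosingCircle(X[:,:2].astype(np.float32)))
"
```

```text
t: 9.07
tool_pos: [0.5179, -0.2237, 0.0898]
tcp_rot: [0.114, 0.698, -0.698, -0.114]
contact_force: [0.5, 0.4, 0.3]
width: 0.0426
t: 9.7
tool_pos: [0.5178, -0.2236, 0.2116]
tcp_rot: [-0.114, -0.698, 0.698, 0.113]
contact_force: [0.1, 0.4, -0.6]
width: 0.0426
t 9.7 pos [ 0.5178 -0.2236  0.2116] toolx [-0.948  0.317 -0.001] tooly [ 7.e-04 -5.e-04 -1.e+00] F [ 0.1  0.4 -0.6] w 0.0426 q [-0.62  0.42  1.29 -0.    1.43  1.28]
shift [-0.0004  0.1211  0.0009] turn [-0.01  0.11 -0.04]
disc top plane slope deg [-0.11415734 -0.01275279] z 0.08102824109068425 [ 0.5251963  -0.22643733] ((0.5191001296043396, -0.2242518961429596), 0.03982993960380554)
```

View pics/w6.png

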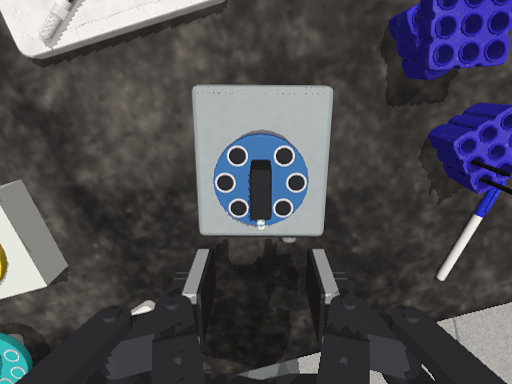

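View pics/s6.png

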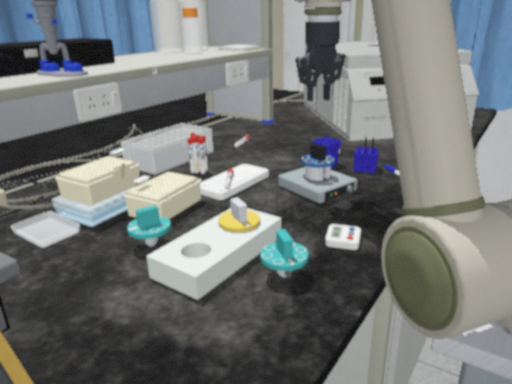

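The wrist view shows the carousel flat on the collar at (261,180), its mark at (261,224) pointing at the front of the housing. The scene view shows it seated on the drive at (318,165) and the platform still in the stand at (239,218). The gripper is clear, so I hand in.

```bash
python3 -c "
from h import *
print(ctrl.job_done())"
```

```text
the job is handed in; nothing more can be done
None
```

The carousel is fitted on the mixer drive and released, and I handed the job in at about 9.8 s. I lifted it out of the stand by its grip bar, turned it about 18.5° to match the drive's slot, and lowered it.

**Last checks:**
- **Seating:** the disc's top measured z = 0.081 m, the fully seated height. It was level to about 0.1°, and its centre (0.519, -0.224) was within about 1 mm of the collar centre I had measured.
- **Key:** it went past the 26 mm height where a missed slot would have stopped it, with no contact force until the disc touched the collar.
- **Surroundings:** the gripper was about 0.12 m above the drive and touching nothing. The platform and both turquoise look-alikes looked undisturbed.

**Disagreements:**
- **Collar position:** the top camera put the collar centre about 4 mm from where the wrist camera did. I used the wrist value, and the seated position agrees with it.
- **Tilt while held:** the disc read about 0.8° off level in the gripper; this was gone once released.

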